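# Change over the inspection turntable under the swing-arm microscope

### The job

Change over the inspection turntable: swing the microscope fully clear of it, move every finished module (green dot) from the turntable's nests to the black bin, laid flat with the dot up, and set every waiting module from the blue tray flat in a nest of its own. Then take the turntable by a peg and index it one click on, a quarter-turn anticlockwise seen from above, choosing the nests you load so that this brings a newly loaded module to the place under the microscope. Last, swing the microscope back over the work, fully home against its stop, and leave the other things on the bench alone.

Things in the scene. Friction and masses are not known exactly. Their poses are not given: they have to be found in the camera images.
- finished_1: finished (inspected) module, the kind with a green dot on top, that stands in a nest of the turntable at the start; may be absent. A die-cast aluminium sensor module, a block 70 mm long (its x) x 44 mm wide (its y) x 36 mm high, about 0.18 kg; origin at the centre of its underside, z up. Grip it across the 44 mm.
- finished_2: finished (inspected) module, the kind with a green dot on top, that stands in a nest of the turntable at the start; may be absent. A die-cast aluminium sensor module, a block 70 mm long (its x) x 44 mm wide (its y) x 36 mm high, about 0.18 kg; origin at the centre of its underside, z up. Grip it across the 44 mm.
- finished_3: finished (inspected) module, the kind with a green dot on top, that stands in a nest of the turntable at the start; may be absent. A die-cast aluminium sensor module, a block 70 mm long (its x) x 44 mm wide (its y) x 36 mm high, about 0.18 kg; origin at the centre of its underside, z up. Grip it across the 44 mm.
- finished_4: finished (inspected) module, the kind with a green dot on top, that stands in a nest of the turntable at the start; may be absent. A die-cast aluminium sensor module, a block 70 mm long (its x) x 44 mm wide (its y) x 36 mm high, about 0.18 kg; origin at the centre of its underside, z up. Grip it across the 44 mm.
- waiting_1: waiting module, no green dot, that stands in the blue tray at the start; may be absent. A die-cast aluminium sensor module, a block 70 mm long (its x) x 44 mm wide (its y) x 36 mm high, about 0.18 kg; origin at the centre of its underside, z up. Grip it across the 44 mm; either end first in a nest.
- waiting_2: waiting module, no green dot, that stands in the blue tray at the start; may be absent. A die-cast aluminium sensor module, a block 70 mm long (its x) x 44 mm wide (its y) x 36 mm high, about 0.18 kg; origin at the centre of its underside, z up. Grip it across the 44 mm; either end first in a nest.
- waiting_3: waiting module, no green dot, that stands in the blue tray at the start; may be absent. A die-cast aluminium sensor module, a block 70 mm long (its x) x 44 mm wide (its y) x 36 mm high, about 0.18 kg; origin at the centre of its underside, z up. Grip it across the 44 mm; either end first in a nest.
- tray: fixed shallow blue tray with the waiting modules in a row along its y, about 87 mm apart, their long sides roughly along its x; 130 mm (x) x 270 mm (y), rim 12 mm high, floor 5 mm thick; origin at the centre of its underside.
- bin: fixed black open-topped picking bin, 136 mm (x) x 280 mm (y) outside, walls and floor 4 mm thick; its +x wall is 62 mm high, -x wall 34 mm, the end walls 50 mm; origin at the centre of its underside. Three modules fit flat in a row along its y, long sides along y: one in the middle, one 86 mm either side.
- index_table (a joint): angle of the white turntable disc (270 mm across, top 56 mm above the bench) about its axis, rad; 0 at the start, grows anticlockwise from above. Detents every quarter-turn (0, 1.571, ..): a spring of at most about 0.4 N m draws it to the nearest one from within half a step, to about 0.04. Light friction; no stop for a whole turn either way.
- table_center (a point): centre of the disc, on its axis and at its top face; turns with the disc. Four black upright grip pegs, 20 mm in diameter, stand 44 mm above the top face, their axes 112 mm from this centre, each halfway between two nests (an eighth-turn from each).
- scope_arm (a joint): swing of the microscope boom about its post, rad: 0 against the stop over the work (lens straight above point lens_spot), growing clockwise seen from above as it swings away to the left, 1.48 against the other stop, clear of the disc. Stays where it is left; friction about 0.35 N m.
- scope_head (a point): top centre of the microscope's upright white body, a cylinder 44 mm in diameter whose top 50 mm (265 down to 215 mm above the bench) stands free above the boom clamp: the place to take it from above. A 72 mm light ring hangs below it, its underside 124 mm above the bench. The head is fixed to the boom, 168 mm from its pivot.
- scope_pivot (a point): point on the upright axis of the boom's post, at the same height (265 mm) as scope_head; the post and boom themselves end 206 mm above the bench.
- lens_spot (a point): point of the fixed station at the disc's top face, straight below the lens in its working position (scope_arm = 0); one nest stands there at every detent, nest_2 at the start.
- nest_1 (a point): floor centre of nest 1 on the disc (at its top face), 85 mm from its axis; nests follow anticlockwise, a quarter-turn apart; turns with the disc. Four blue corner blocks 7 mm high bound a pocket 75 mm (square to the line from table_center) x 49 mm (along it); open for fingers at mid-side, 52 mm wide on the long sides, 22 mm on the short.
- nest_2 (a point): floor centre of nest 2 on the disc (at its top face), 85 mm from its axis; nests follow anticlockwise, a quarter-turn apart; turns with the disc. Four blue corner blocks 7 mm high bound a pocket 75 mm (square to the line from table_center) x 49 mm (along it); open for fingers at mid-side, 52 mm wide on the long sides, 22 mm on the short.
- nest_3 (a point): floor centre of nest 3 on the disc (at its top face), 85 mm from its axis; nests follow anticlockwise, a quarter-turn apart; turns with the disc. Four blue corner blocks 7 mm high bound a pocket 75 mm (square to the line from table_center) x 49 mm (along it); open for fingers at mid-side, 52 mm wide on the long sides, 22 mm on the short.
- nest_4 (a point): floor centre of nest 4 on the disc (at its top face), 85 mm from its axis; nests follow anticlockwise, a quarter-turn apart; turns with the disc. Four blue corner blocks 7 mm high bound a pocket 75 mm (square to the line from table_center) x 49 mm (along it); open for fingers at mid-side, 52 mm wide on the long sides, 22 mm on the short.
- screwdriver: bystander, to be left alone: red-handled screwdriver, 190 mm, lying; origin on its underside.
- solder_spool: bystander, to be left alone: solder spool, 60 mm across, 40 mm high; origin on its underside.
- esd_brush: bystander, to be left alone: black brush, 170 mm, lying; origin on its underside.
- parts_box: bystander, to be left alone: yellow parts box, 75 x 55 x 30 mm; origin on its underside.
- flux_bottle: bystander, to be left alone: flux bottle, 40 mm across, 90 mm high; origin on its underside.
There are look-alikes about, which are no part of the job. Leave any pink or turquoise look-alike of the finished_2 alone.

How it is judged:
On the way, in this order (a step that is already met when the one before it is completed fails the run):
1. the microscope is swung clear of the turntable (value of joint scope_arm above 1.3 rad), for 0.2 s.
2. with the microscope clear, every finished module lies flat in the bin and every waiting module is seated in a nest (x of finished_1 in the frame of bin between -0.062 and 0.062 m and y of finished_1 in the frame of bin between -0.13 and 0.13 m and z of each of finished_1, finished_2, finished_3, finished_4 in the frame of bin below 0.012 m and angle between each of finished_1, finished_2, finished_3, finished_4's own z axis and vertical below 0.12 rad and x of finished_2 in the frame of bin between -0.062 and 0.062 m and y of finished_2 in the frame of bin between -0.13 and 0.13 m and x of finished_3 in the frame of bin between -0.062 and 0.062 m and y of finished_3 in the frame of bin between -0.13 and 0.13 m and x of finished_4 in the frame of bin between -0.062 and 0.062 m and y of finished_4 in the frame of bin between -0.13 and 0.13 m and ((horizontal distance between waiting_1 and nest_1 below 0.007 m and z of waiting_1 in the frame of nest_1 below 0.004 m and angle between waiting_1's own z axis and vertical below 0.08 rad) or (horizontal distance between waiting_1 and nest_2 below 0.007 m and z of waiting_1 in the frame of nest_2 below 0.004 m and angle between waiting_1's own z axis and vertical below 0.08 rad) or (horizontal distance between waiting_1 and nest_3 below 0.007 m and z of waiting_1 in the frame of nest_3 below 0.004 m and angle between waiting_1's own z axis and vertical below 0.08 rad) or (horizontal distance between waiting_1 and nest_4 below 0.007 m and z of waiting_1 in the frame of nest_4 below 0.004 m and angle between waiting_1's own z axis and vertical below 0.08 rad)) and ((horizontal distance between waiting_2 and nest_1 below 0.007 m and z of waiting_2 in the frame of nest_1 below 0.004 m and angle between waiting_2's own z axis and vertical below 0.08 rad) or (horizontal distance between waiting_2 and nest_2 below 0.007 m and z of waiting_2 in the frame of nest_2 below 0.004 m and angle between waiting_2's own z axis and vertical below 0.08 rad) or (horizontal distance between waiting_2 and nest_3 below 0.007 m and z of waiting_2 in the frame of nest_3 below 0.004 m and angle between waiting_2's own z axis and vertical below 0.08 rad) or (horizontal distance between waiting_2 and nest_4 below 0.007 m and z of waiting_2 in the frame of nest_4 below 0.004 m and angle between waiting_2's own z axis and vertical below 0.08 rad)) and ((horizontal distance between waiting_3 and nest_1 below 0.007 m and z of waiting_3 in the frame of nest_1 below 0.004 m and angle between waiting_3's own z axis and vertical below 0.08 rad) or (horizontal distance between waiting_3 and nest_2 below 0.007 m and z of waiting_3 in the frame of nest_2 below 0.004 m and angle between waiting_3's own z axis and vertical below 0.08 rad) or (horizontal distance between waiting_3 and nest_3 below 0.007 m and z of waiting_3 in the frame of nest_3 below 0.004 m and angle between waiting_3's own z axis and vertical below 0.08 rad) or (horizontal distance between waiting_3 and nest_4 below 0.007 m and z of waiting_3 in the frame of nest_4 below 0.004 m and angle between waiting_3's own z axis and vertical below 0.08 rad)) and value of joint scope_arm above 1 rad), for 0.2 s.
3. with the microscope still clear, the turntable is indexed a quarter-turn anticlockwise and a waiting module stands at the place under the lens (value of joint index_table between 1.5008 and 1.6408 rad and horizontal distance between any of waiting_1, waiting_2, waiting_3 and lens_spot below 0.014 m and value of joint scope_arm above 1 rad), for 0.2 s.
At the end, for the whole second after the job is handed in: Microscope home (under 0.06 rad); turntable a quarter-turn on (within 0.07 rad); waiting modules level in nests (within 7 mm of centre, under 4 mm off the floor), one within 14 mm of lens_spot; finished modules flat on the bin floor (under 12 mm, 0.12 rad); all at rest (value of joint scope_arm below 0.06 rad and value of joint index_table between 1.5008 and 1.6408 rad and x of finished_1 in the frame of bin between -0.062 and 0.062 m and y of finished_1 in the frame of bin between -0.13 and 0.13 m and z of each of finished_1, finished_2, finished_3, finished_4 in the frame of bin below 0.012 m and angle between each of finished_1, finished_2, finished_3, finished_4's own z axis and vertical below 0.12 rad and x of finished_2 in the frame of bin between -0.062 and 0.062 m and y of finished_2 in the frame of bin between -0.13 and 0.13 m and x of finished_3 in the frame of bin between -0.062 and 0.062 m and y of finished_3 in the frame of bin between -0.13 and 0.13 m and x of finished_4 in the frame of bin between -0.062 and 0.062 m and y of finished_4 in the frame of bin between -0.13 and 0.13 m and ((horizontal distance between waiting_1 and nest_1 below 0.007 m and z of waiting_1 in the frame of nest_1 below 0.004 m and angle between waiting_1's own z axis and vertical below 0.08 rad) or (horizontal distance between waiting_1 and nest_2 below 0.007 m and z of waiting_1 in the frame of nest_2 below 0.004 m and angle between waiting_1's own z axis and vertical below 0.08 rad) or (horizontal distance between waiting_1 and nest_3 below 0.007 m and z of waiting_1 in the frame of nest_3 below 0.004 m and angle between waiting_1's own z axis and vertical below 0.08 rad) or (horizontal distance between waiting_1 and nest_4 below 0.007 m and z of waiting_1 in the frame of nest_4 below 0.004 m and angle between waiting_1's own z axis and vertical below 0.08 rad)) and ((horizontal distance between waiting_2 and nest_1 below 0.007 m and z of waiting_2 in the frame of nest_1 below 0.004 m and angle between waiting_2's own z axis and vertical below 0.08 rad) or (horizontal distance between waiting_2 and nest_2 below 0.007 m and z of waiting_2 in the frame of nest_2 below 0.004 m and angle between waiting_2's own z axis and vertical below 0.08 rad) or (horizontal distance between waiting_2 and nest_3 below 0.007 m and z of waiting_2 in the frame of nest_3 below 0.004 m and angle between waiting_2's own z axis and vertical below 0.08 rad) or (horizontal distance between waiting_2 and nest_4 below 0.007 m and z of waiting_2 in the frame of nest_4 below 0.004 m and angle between waiting_2's own z axis and vertical below 0.08 rad)) and ((horizontal distance between waiting_3 and nest_1 below 0.007 m and z of waiting_3 in the frame of nest_1 below 0.004 m and angle between waiting_3's own z axis and vertical below 0.08 rad) or (horizontal distance between waiting_3 and nest_2 below 0.007 m and z of waiting_3 in the frame of nest_2 below 0.004 m and angle between waiting_3's own z axis and vertical below 0.08 rad) or (horizontal distance between waiting_3 and nest_3 below 0.007 m and z of waiting_3 in the frame of nest_3 below 0.004 m and angle between waiting_3's own z axis and vertical below 0.08 rad) or (horizontal distance between waiting_3 and nest_4 below 0.007 m and z of waiting_3 in the frame of nest_4 below 0.004 m and angle between waiting_3's own z axis and vertical below 0.08 rad)) and horizontal distance between any of waiting_1, waiting_2, waiting_3 and lens_spot below 0.014 m and velocity of joint each of index_table, scope_arm below 0.05 rad/s and linear speed of each of waiting_1, waiting_2, waiting_3, finished_1, finished_2, finished_3, finished_4 below 0.02 m/s); the robot touches nothing.
It fails at once if a bystander is pushed more than 30 mm (distance of any of screwdriver, solder_spool, esd_brush, parts_box, flux_bottle from where it was at the start of the episode above 0.03 m).
Of finished_1, finished_2, finished_3, finished_4 only 2 to 3 are there at a start; the rules pass over those that are not, and their reading is None.
Of waiting_1, waiting_2, waiting_3 only 2 to 3 are there at a start; the rules pass over those that are not, and their reading is None.
At some moment in a run one of waiting_1, waiting_2, waiting_3 may be knocked a few centimetres aside while the robot is not near it.
Once in a run the grip may slacken for a moment while it holds something.
It also fails if it takes over 210 s, if anything falls off the work surface, if the arm or the gripper's body presses on something with over 40 N, if the wrist force passes 120 N, or if a joint passes its speed limit or range.

### The arm

A 6-joint arm with a two-finger parallel gripper is mounted at the origin on the work surface. World frame = base frame: x ahead of the robot, y to its left, z up, the work surface at z = 0. Lengths are in m, angles in rad, forces in N, time in s.
With the tool pointing down it reaches from about 0.375 to 0.975 m from the base axis. Payload 3.8 kg.
Tool frame: the origin (TCP) lies at the very end of the fingers, on their centre line; the grasp point (between the pads) lies 19 mm behind it (manip.grasp_offset is the distance from the TCP to the grasp point, in m); z points along the fingers, y is the line along which they close (so a half turn about z gives the same grasp; the last joint's range is limited). The gripper opens to 88 mm and grips with 3 to 60 N. Pads are 18 mm wide; open, the fingers measure 123 mm over their backs; the gripper's body (75 mm by 187 mm) begins 45 mm behind the grasp point.
Start: joints at [-1.248, 0.264, 1.604, -0, 1.274, -0.037], TCP at [0.238, -0.632, 0.239] pointing down, gripper open.
Joint ranges: [-2.63, 2.63], [-0.94, 2.18], [0.31, 2.57], [-1.31, 4.45], [0, 2.66], [-2.55, 2.55]. Speed limits (rad/s): [2.57, 2.57, 3.14, 3.14, 3.14, 3.14].

### API

Orientations are given as [roll, pitch, yaw] about the fixed x, y, z axes, in that order (R = Rz(yaw) Ry(pitch) Rx(roll)).
In Python, from rig import manip gives the robot as it stands. Calls block until the motion is done:
- manip.move_ptp(position, orientation): joint-space move of the TCP to a pose.
- manip.move_straight(position, speed=0.15, rotation=None): straight line of the TCP; rotation=None keeps the orientation; speed is the mean speed in m/s.
- manip.set_joints(angles): joint-space move.
- manip.move_gripper(opening): finger opening in m; the grip force is fixed at half the most; returns when the fingers have stopped.
- manip.sleep(seconds).
- manip.solve_ik(position, orientation): joint angles nearest the present ones, or None.
- manip.observe(): the state.
- manip.grab_frame(name): name is "scene" or "top"; returns the picture (420x560x3 uint8, red, green, blue); there is no depth.
- manip.camera_info(name): a dict with "mtx" (3x3 intrinsics, pixels), "position" and "orientation" of the camera in the world. Camera axes: x right, y up, looking along -z (the intrinsics and any distortion apply to the point x, -y, -z); pixel columns grow to the right and rows downward; lengths in m; the calibration is good to about 2 mm. A picture is of the moment at which its call begins. camera_info takes no time and is no camera call.
A pose or a line that the arm cannot do raises manip.Unreachable and nothing moves.
- manip.sign_off(): hands the job in; it is judged then, once.
The state is a dict: "time": time; "joint_positions": joint angles; "joint_velocities": joint speeds; "joint_torque": joint torques, N m; "eef_pos": TCP position; "eef_rot": TCP orientation; "ft_force": force on the tool from outside, world axes, zero at the start; "torque": the same for the moment, N m; "finger_gap": finger opening in m; "gripper_force": force on a finger pad.
Only numpy, scipy, OpenCV 4.12 (cv2) and the standard library are available. Lean on these libraries where they do the work, as an engineer would, in place of code of your own. Each camera call takes 0.05 s, during which the arm holds its last target. There are 200 camera calls.

## Working session

There is one attempt and no reset: what is moved stays moved. The work goes in short steps, each a Python script; the robot and the scene stay as the last script left them, time stands still between calls to the robot, and variables do not carry over. Pictures are saved under pics/ and viewed, at most 14 in all, crops included, and the job is handed in when it is done.

```bash
ls; mkdir -p pics; python3 - <<'E'
from rig import manip
import cv2
for n in("top","scene"):
    f=manip.grab_frame(n); cv2.imwrite(f"pics/{n}0.png",cv2.cvtColor(f,cv2.COLOR_RGB2BGR)); print(n,manip.camera_info(n))
print(manip.observe(),manip.grasp_offset)
E
```

```text
pics
top {'mtx': array([[516.83815073,   0.        , 281.54147972],
       [  0.        , 516.83815073, 213.00147618],
       [  0.        ,   0.        ,   1.        ]]), 'position': array([0.17707718, 0.03397606, 1.65916678]), 'orientation': array([ 2.21307847e-01, -5.83461882e-04, -1.55051315e+00])}
scene {'mtx': array([[394.2712091 ,   0.        , 285.9067253 ],
       [  0.        , 394.2712091 , 210.34135767],
       [  0.        ,   0.        ,   1.        ]]), 'position': array([0.85823706, 0.69680508, 0.84262153]), 'orientation': array([ 0.81795345, -0.00444075,  2.6343106 ])}
{'time': 0.1, 'joint_positions': array([-1.24788234e+00,  2.64660980e-01,  1.60523747e+00,  8.91665525e-06,
        1.27370057e+00, -3.69178697e-02]), 'joint_velocities': array([ 8.79928030e-06, -1.02691039e-03, -5.02299327e-03,  5.95163634e-04,
       -1.57627182e-03,  1.03542599e-03]), 'joint_torque': array([-1.79601388e-04, -5.03616858e+01, -3.58072007e+01,  7.30526936e-02,
        2.33037636e-02, -4.86412966e-05]), 'eef_pos': array([ 0.23746417, -0.63116334,  0.23752384]), 'eef_rot': array([-3.13958797e+00, -8.25689114e-05,  3.59829153e-01]), 'ft_force': array([-0.32805725,  0.12835326,  0.11791787]), 'torque': array([0.00634831, 0.02931604, 0.05807721]), 'gripper_force': 0.0, 'finger_gap': 0.08769485990750012} 0.0187
```

View pics/top0.png

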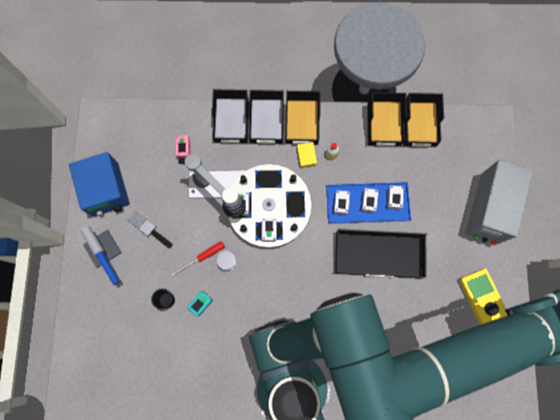

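View pics/scene0.png

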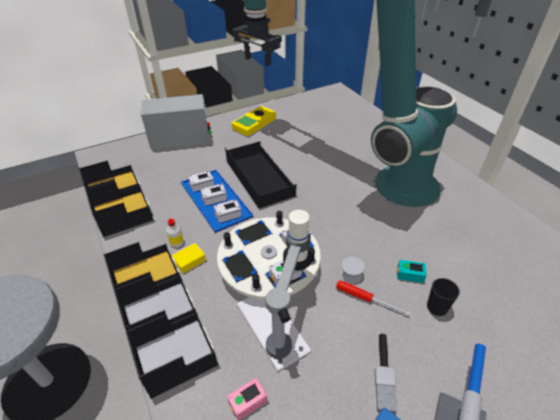

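Top view: the turntable is centred near (268,205), with the scope head at (232,200) and its post at (193,163). The tray has 3 waiting modules, at (342,202), (370,200) and (396,197). The bin is at (380,254). Finished modules show at (268,231) and under the scope near (243,205). Next I'll zoom in and set up the geometry.

```bash
cat > h.py <<'E'
import numpy as np, cv2
from scipy.spatial.transform import Rotation as R
from rig import manip
def cam(n):
    c=manip.camera_info(n); return c["mtx"],np.array(c["position"]),R.from_euler("xyz",c["orientation"]).as_matrix()
def proj(p,n="top"):
    K,t,M=cam(n); q=(np.atleast_2d(p)-t)@M; q=q*[1,-1,-1]; q=q@K.T; return q[:,:2]/q[:,2:]
def back(uv,z,n="top"):
    K,t,M=cam(n); uv=np.atleast_2d(uv).astype(float)
    d=np.c_[uv,np.ones(len(uv))]@np.linalg.inv(K).T*[1,-1,-1]@M.T
    return t+d*((z-t[2])/d[:,2:])
def snap(n,name,crop=None,k=1,draw=()):
    f=cv2.cvtColor(manip.grab_frame(n),cv2.COLOR_RGB2BGR); raw=f.copy()
    x0,y0,x1,y1=crop or (0,0,560,420)
    f=cv2.resize(f[y0:y1,x0:x1],None,fx=k,fy=k,interpolation=cv2.INTER_CUBIC)
    for p in draw:
        u,v=proj(p,n)[0]; cv2.circle(f,(int((u+.5-x0)*k),int((v+.5-y0)*k)),2,(0,0,255),-1)
    cv2.imwrite(f"pics/{name}.png",f); return raw
E
python3 - <<'E'
from h import *
f=snap("top","topz",(165,130,425,290),3)
hsv=cv2.cvtColor(f,cv2.COLOR_BGR2HSV)
# disc: white pixels -> ellipse; tray blue rect; bin black rect
for nm,lo,hi,roi,z in [("tray",(100,120,80),(125,255,255),(320,175,420,230),.012),("bin",(0,0,0),(180,255,60),(325,222,435,285),.05)]:
    m=cv2.inRange(hsv,lo,hi); k=np.zeros_like(m); x0,y0,x1,y1=roi;k[y0:y1,x0:x1]=m[y0:y1,x0:x1]
    c=max(cv2.findContours(k,0,2)[0],key=cv2.contourArea); b=cv2.boxPoints(cv2.minAreaRect(c)); 
    print(nm,b.round(1).tolist(),back(b,z).round(3).tolist(), back(b,z).mean(0))
m=cv2.inRange(hsv,(0,0,170),(180,50,255)); k=np.zeros_like(m);k[160:252,226:318]=m[160:252,226:318]
c=max(cv2.findContours(k,0,2)[0],key=cv2.contourArea);h=cv2.convexHull(c);print("disc",cv2.minEnclosingCircle(h),len(h))
P=back(h[:,0],.056);print(cv2.minEnclosingCircle(P[:,:2].astype(np.float32)))
print(h[:,0].tolist())
print("centre bolt",back([268.5,204.5],.056), "head",back([232,194],.265),"post",back([193,162],.206))
E
```

```text
tray [[326.6000061035156, 184.5], [409.0, 181.8000030517578], [410.20001220703125, 220.1999969482422], [327.79998779296875, 222.89999389648438]] [[0.647, -0.106, 0.012], [0.662, -0.379, 0.012], [0.532, -0.379, 0.012], [0.518, -0.111, 0.012]] [ 0.58976892 -0.24383976  0.012     ]
bin [[333.79998779296875, 272.8999938964844], [336.0, 229.5], [426.1000061035156, 234.10000610351562], [423.8999938964844, 277.5]] [[0.351, -0.126, 0.05], [0.489, -0.133, 0.05], [0.48, -0.418, 0.05], [0.343, -0.406, 0.05]] [ 0.41577538 -0.27076995  0.05      ]
disc ((264.5, 200.5), 48.50267791748047) 31
((0.5787841081619263, 0.09727133065462112), 0.15748858451843262)
[[271, 163], [278, 164], [287, 167], [294, 171], [301, 177], [307, 186], [310, 194], [311, 200], [311, 211], [310, 215], [308, 221], [306, 225], [303, 230], [296, 237], [291, 240], [285, 243], [279, 245], [274, 246], [263, 246], [258, 245], [249, 242], [244, 239], [238, 234], [235, 231], [232, 226], [231, 224], [226, 201], [226, 171], [228, 170], [258, 164], [267, 163]]
centre bolt [[0.5646761  0.08252956 0.056     ]] head [[0.54217365 0.17871026 0.265     ]] post [[0.65268345 0.30376734 0.206     ]]
```

View pics/topz.png

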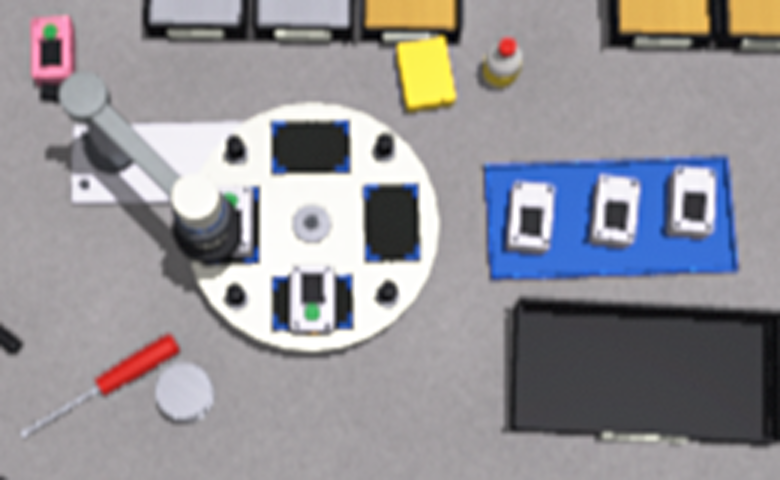

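Zoomed view: the finished module in the bottom nest (zoom 312,300) stands crosswise. A second finished module is under the scope. The top and right nests are empty. The scope head top is at zoom (197,193), and the boom end over the post is at zoom (83,95). First step is to swing the scope clear, gripping along the arc tangent.

```bash
cat >> h.py <<'E'
pi=np.pi
def o(yaw): return [pi,0,yaw]
def go(p,yaw):
    """joint move to tool-down pose, yaw mod pi chosen for a central last joint"""
    best=None
    for k in(-1,0,1):
        q=manip.solve_ik(list(p),o(yaw+k*pi))
        if q is not None:
            q=np.array(q)
            if best is None or abs(q[5])<abs(best[5]): best=q
    manip.set_joints(best.tolist()); return best
def z(h,speed=.15):
    p=np.array(manip.observe()["eef_pos"]); p[2]=h; manip.move_straight(p.tolist(),speed)
def arc(c,p0,yaw0,dang,n,h,speed=.15):
    v=np.array(p0[:2])-c[:2]
    for i in range(1,n+1):
        a=dang*i/n; s=np.array([[np.cos(a),-np.sin(a)],[np.sin(a),np.cos(a)]])@v
        manip.move_straight([c[0]+s[0],c[1]+s[1],h],speed,o(yaw0+a))
def st():
    s=manip.observe(); print("t%.1f"%s["time"],np.round(s["eef_pos"],4),np.round(s["eef_rot"],3),"q6 %.2f"%s["joint_positions"][5],"F",np.round(s["ft_force"],1),"gap %.4f gf %.1f"%(s["finger_gap"],s["gripper_force"]))
E
python3 - <<'E'
from h import *
f=cv2.imread("pics/top0.png");hsv=cv2.cvtColor(f,cv2.COLOR_BGR2HSV)
# head estimate as seen: circle ~ (230.5,193); cross-check in scene: head top ~(299,218)
for uv,n in [((230.5,193.3),"top"),((299,218),"scene")]: print(n,back(uv,.265,n))
for uv,n in [((192.7,161.5),"top"),((278,297),"scene")]: print(n,back(uv,.206,n))
H=back((230.5,193.3),.265)[0];P=back((192.7,161.5),.206)[0];d=H-P;print(np.hypot(*d[:2]),np.arctan2(d[1],d[0]))
yaw=np.arctan2(d[1],d[0])  # boom dir
# yaw that leaves room to rotate by -1.48
q=manip.solve_ik([H[0],H[1],.32],o(yaw+2*pi)); print(q)
q=np.array(q); 
if q[5]>0: q[5]-=pi
print(q); manip.set_joints(q.tolist()); st()
E
```

```text
top [[0.54410445 0.18297552 0.265     ]]
scene [[0.54382175 0.1929734  0.265     ]]
top [[0.65420885 0.30474079 0.206     ]]
scene [[0.65669325 0.30887197 0.206     ]]
0.1641638182561501 -2.3059461622196062
[ 0.28101706  0.03281549  1.71889044  0.          1.38988673 -2.12542575]
[ 0.28101706  0.03281549  1.71889044  0.          1.38988673 -2.12542575]
t3.2 [0.5443 0.1824 0.3199] [-3.142 -0.    -2.307] q6 -2.13 F [ 0.2 -1.4  0.2] gap 0.0879 gf 0.0
```

```bash
python3 - <<'E'
from h import *
z(.222,.12); st(); manip.move_gripper(.03); st()
s=manip.observe();p=np.array(s["eef_pos"]);C=np.array([.6552,.3058])
print(np.hypot(*(p[:2]-C)))
arc(C,p,s["eef_rot"][2],-1.47,9,.222,.12); st()
s=manip.observe(); 
arc(C,s["eef_pos"],s["eef_rot"][2],-.05,1,.222,.05); st()
manip.move_gripper(.088); z(.36,.2); st()
# park towards the right to look
go([.25,-.55,.4],0); snap("top","top1",(165,130,425,290),3); snap("scene","scene1"); st()
E
```

```text
t4.2 [0.545  0.1825 0.2229] [-3.141e+00  1.000e-03 -2.306e+00] q6 -2.13 F [-0.  -0.5  1. ] gap 0.0880 gf 0.0
t4.9 [0.5437 0.1824 0.222 ] [ 3.141e+00 -1.000e-03 -2.306e+00] q6 -2.13 F [-4.2  1.   2.8] gap 0.0430 gf 30.0
0.16630397419184495
t8.3 [0.5119 0.389  0.2206] [-3.101e+00 -2.000e-03  2.511e+00] q6 -0.32 F [-36.8 -46.6  27. ] gap 0.0467 gf 29.6
t8.7 [0.512  0.3874 0.2212] [-3.122e+00  1.000e-03  2.464e+00] q6 -0.28 F [-17.1 -24.   13.4] gap 0.0437 gf 29.8
t10.3 [0.5158 0.396  0.3585] [-3.140e+00 -1.000e-03  2.461e+00] q6 -0.27 F [-0.2 -0.1 -0.2] gap 0.0881 gf 0.0
t13.8 [ 0.2506 -0.5497  0.3999] [-3.141e+00 -0.000e+00  1.000e-03] q6 0.39 F [-0.1  0.   1. ] gap 0.0880 gf 0.0
```

View pics/top1.png

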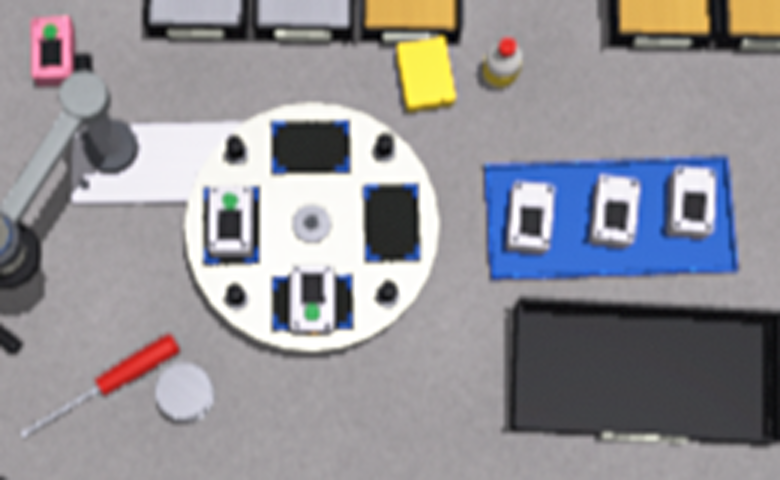

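Scope is at its clear stop (head around zoom (10,245)). Finished modules: zoom (231,222), seated, and zoom (312,300), crosswise. Next step is to fit modules and nests by silhouette.

```bash
cat >> h.py <<'E'
from scipy.optimize import minimize
S=8
def box(x,y,a,z0,L=.07,W=.044,H=.036):
    P=np.array([[sx*L/2,sy*W/2,zz] for sx in(-1,1) for sy in(-1,1) for zz in(0,H)])
    c,s=np.cos(a),np.sin(a); return np.c_[x+c*P[:,0]-s*P[:,1],y+s*P[:,0]+c*P[:,1],z0+P[:,2]]
def fit(bgr,guess,z0,kind="mod",n="top",L=.07,W=.044,H=.036):
    """fit a box's silhouette: pose [x,y,yaw], xor fraction"""
    u,v=proj([guess[0],guess[1],z0+H/2],n)[0]; r=30; x0,y0=int(u)-r,int(v)-r
    big=cv2.resize(bgr[y0:y0+2*r,x0:x0+2*r],None,fx=S,fy=S,interpolation=cv2.INTER_CUBIC)
    hsv=cv2.cvtColor(big,cv2.COLOR_BGR2HSV)
    m=cv2.inRange(hsv,(0,0,150),(180,45,255)) if kind=="mod" else cv2.inRange(hsv,(0,0,0),(180,255,75))
    m0=m.copy()
    if kind!="mod": m=cv2.morphologyEx(m,cv2.MORPH_OPEN,np.ones((15,15)))
    else: m=cv2.morphologyEx(m,cv2.MORPH_OPEN,np.ones((9,9)))
    q=proj([guess[0],guess[1],z0+H/2],n)[0]; cs=[c for c in cv2.findContours(m,0,2)[0] if cv2.contourArea(c)>1500]
    c=min(cs,key=lambda c:-cv2.pointPolygonTest(c,(float(r*S),float(r*S)),True)); c=cv2.convexHull(c)
    M=cv2.drawContours(np.zeros_like(m),[c],-1,255,-1)
    def rend(p):
        h=cv2.convexHull((((proj(box(*p[:3],z0,L,W,H),n)-[x0,y0]+.5)*S-.5)*16).astype(np.float32)).astype(np.int32)
        return cv2.fillConvexPoly(np.zeros_like(m),h,255,cv2.LINE_AA,4)
    f=lambda p:cv2.absdiff(rend(p),M).sum()/255./(M.sum()/255.)
    g=np.array(guess,float); best=None
    for da in(-.1,0,.1):
        s=np.array([g+[0,0,da]]+[g+[0,0,da]+d for d in np.diag([.008,.008,.12])])
        rr=minimize(f,s[0],method="Nelder-Mead",options=dict(initial_simplex=s,xatol=1e-5,fatol=1e-5))
        if best is None or rr.fun<best.fun: best=rr
    return best.x,best.fun
def bk(zx,zy,zz): return back([165+(zx+.5)/3-.5,130+(zy+.5)/3-.5],zz)[0]
E
python3 - <<'E'
from h import *
f=cv2.cvtColor(manip.grab_frame("top"),cv2.COLOR_RGB2BGR)
for nm,zx,zy in[("w1",530,213),("w2",615,208),("w3",691,199)]:
    g=bk(zx,zy,.03); print(nm,*[np.round(a,4) for a in fit(f,[g[0],g[1],0.],.005)])
N=[]
for nm,zx,zy,a in[("nest1",311,147,pi/2),("nest4",391,222,0)]:
    g=bk(zx,zy,.056); p,e=fit(f,[g[0],g[1],a],.056,"pocket",L=.075,W=.049,H=.0005); N.append(p); print(nm,p.round(4),round(e,3))
n1,n4=N[0][:2],N[1][:2]
# c + e, c + R(-90)e
d=n1-n4; mid=(n1+n4)/2; print("dist",np.hypot(*d),"exp",.085*2**.5,"ang",np.arctan2(d[1],d[0])-pi/4)
perp=np.array([-d[1],d[0]])/np.hypot(*d); c=mid+perp*.085/2**.5; print("c",c)
for nm,zx,zy,a in[("f2",231,222,0),("f3",312,300,0)]:
    g=bk(zx,zy,.08); print(nm,*[np.round(x,4) for x in fit(f,[g[0],g[1],a],.056)])
print("bolt",bk(311,223,.058),"pegs",[bk(*q,.1).round(4).tolist() for q in((235,143),(384,142),(235,288),(387,286))])
E
```

```text
w1 [ 0.588  -0.1539 -0.1404] 0.183
w2 [ 0.597  -0.2465 -0.201 ] 0.2148
w3 [ 0.6092 -0.331  -0.1963] 0.2893
nest1 [0.6508 0.0857 1.5916] 0.127
nest4 [ 0.5688 -0.0024  0.0281] 0.128
dist 0.12029474764032334 exp 0.1202081528017131 ang 0.036333914709340664
c [0.5657886  0.08255101]
f2 [ 0.5924  0.2258 -0.5481] 0.8886
f3 [ 0.5293  0.1304 -0.6874] 0.8879
bolt [0.56582105 0.08304252 0.058     ] pegs [[0.6402, 0.1635, 0.1], [0.6444, 0.0076, 0.1], [0.4855, 0.1579, 0.1], [0.4908, 0.0021, 0.1]]
```

```bash
python3 - <<'E'
from h import *
def dots(p,z0): 
    b=box(*p,z0); return [b[i]*(1-t)+b[j]*t for i,j in((1,3),(3,7),(7,5),(5,1),(0,4),(2,0),(2,6)) for t in np.linspace(0,1,7)]
D=[]
for p in([.588,-.1539,-.1404],[.597,-.2465,-.201],[.6092,-.331,-.1963]): D+=dots(p,.005)
snap("top","tray",(322,176,418,226),8,D)
E
```

```text
(no output)
```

View pics/tray.png

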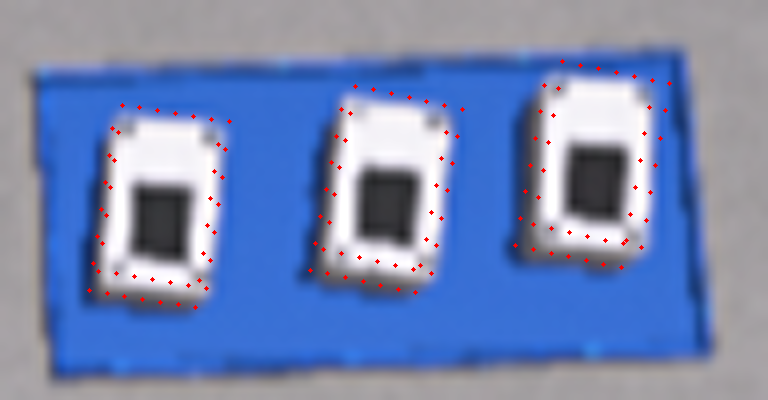

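```bash
python3 - <<'E'
import re
s=open('h.py').read()
s=s.replace('''if kind=="mod" else cv2''','''if kind=="mod" else cv2.inRange(hsv,(0,0,0),(180,105,255)) if kind=="tray" else cv2''')
open('h.py','w').write(s)
from h import *
def dots(p,z0): 
    b=box(*p,z0); return [b[i]*(1-t)+b[j]*t for i,j in((1,3),(3,7),(7,5),(5,1),(0,4),(2,0),(2,6)) for t in np.linspace(0,1,7)]
f=cv2.cvtColor(manip.grab_frame("top"),cv2.COLOR_RGB2BGR);D=[]
for g in([.584,-.156,-.07],[.593,-.247,-.12],[.602,-.332,-.1]):
    p,e=fit(f,g,.005,"tray"); print(p.round(4),round(e,3)); D+=dots(p,.005)
c=np.array([.5657,.0827]);
for i in range(4):
    a=.035+i*pi/2; D+=[[c[0]+.085*np.cos(a),c[1]+.085*np.sin(a),.056]]
snap("top","tray2",(218,155,418,255),4,D)
E
```

```text
[ 0.5856 -0.1535 -0.0867] 0.045
[ 0.5943 -0.2454 -0.1159] 0.039
[ 0.6063 -0.329  -0.0684] 0.037
```

View pics/tray2.png

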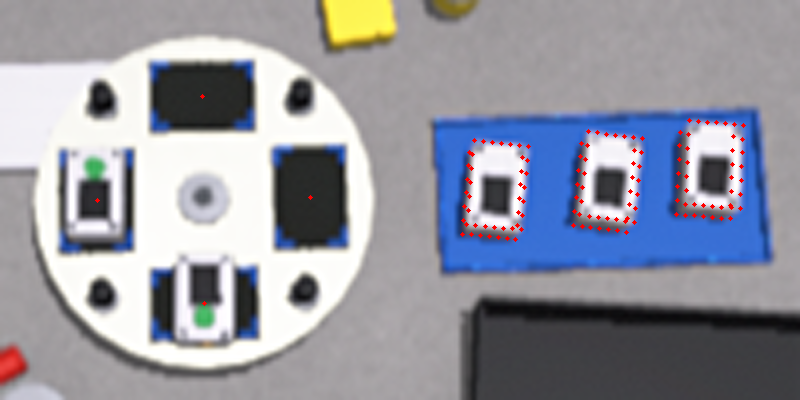

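Overlays now match the module edges and nest centres. The waiting modules are at (465..745, 120..238) in the crop. Now the finished modules go to the bin.

```bash
cat >> h.py <<'E'
C=np.array([.5657,.0827]); TH=.035
def nest(i): a=TH+(i-1)*pi/2; return C+.085*np.array([np.cos(a),np.sin(a)])
def pick(x,y,yaw,h,op=.066,up=.16):
    go([x,y,up],yaw); manip.move_gripper(op); z(h,.12); manip.move_gripper(.02); st(); z(up,.15); st()
    return manip.observe()["finger_gap"]>.038
def place(x,y,yaw,h,up=.16,op=.066):
    go([x,y,up],yaw); st(); z(h+.015,.15); z(h,.04); st(); manip.move_gripper(op); z(up,.2)
E
python3 - <<'E'
from h import *
lo=back([378.85,275.2],0)[0]; hi=back([381,231.8],.062)[0]; l=back([335,251],.05)[0]; r=back([425,256],.05)[0]
print(lo,hi,l,r)
B=np.array([(lo[0]+hi[0])/2,(l[1]+r[1])/2]); print("bin",B, "width",hi[0]-lo[0],"len",l[1]-r[1])
y=np.array([.035,1.]) ; np.save("bin.npy",B)
n=nest(2); print(n)
if pick(*n,TH,.068): 
    t=B+.07*y; place(*t,-.035+pi/2,.019)
n=nest(3); print(n)
if pick(*n,TH,.068): 
    t=B-.07*y; place(*t,-.035+pi/2,.019)
st(); go([.25,-.55,.4],0); snap("top","top2",(165,130,445,290),2.8)
E
```

```text
[ 0.35245654 -0.27528308  0.        ] [ 0.48222084 -0.27334533  0.062     ] [ 0.42024285 -0.12990182  0.05      ] [ 0.41018659 -0.41180921  0.05      ]
bin [ 0.41733869 -0.27085551] width 0.1297642950716612 len 0.2819073891047754
[0.56272561 0.16764794]
t18.8 [0.5633 0.1678 0.0688] [ 3.141e+00  1.000e-03 -3.107e+00] q6 -1.36 F [-0.4  0.5  3.2] gap 0.0438 gf 29.9
t19.6 [0.5624 0.1676 0.1588] [-3.141e+00 -2.000e-03 -3.107e+00] q6 -1.36 F [-0.3  0.5 -1.7] gap 0.0437 gf 30.0
t21.0 [ 0.4202 -0.2004  0.1599] [ 3.142 -0.     1.537] q6 -0.47 F [ 0.8  0.  -2.4] gap 0.0439 gf 30.0
t22.5 [ 0.4208 -0.2006  0.0187] [-3.141 -0.     1.536] q6 -0.46 F [-0.5 -0.2 -2.1] gap 0.0439 gf 30.0
[0.48075206 0.07972561]
t26.6 [0.4813 0.0789 0.0687] [ 3.141e+00  1.000e-03 -3.107e+00] q6 -1.49 F [-0.5  0.7  4.6] gap 0.0438 gf 30.0
t27.4 [0.4804 0.0788 0.1589] [-3.141e+00 -2.000e-03 -3.107e+00] q6 -1.49 F [ 1.4 -0.  -1.6] gap 0.0434 gf 30.0
t28.9 [ 0.4152 -0.3399  0.1597] [-3.141e+00 -1.000e-03  1.537e+00] q6 -0.70 F [ 0.1  0.1 -2.1] gap 0.0433 gf 30.0
t30.4 [ 0.4158 -0.3403  0.0187] [-3.141 -0.     1.536] q6 -0.70 F [-0.  -0.3 -0.7] gap 0.0436 gf 30.0
t31.8 [ 0.4155 -0.34    0.1589] [-3.140e+00 -1.000e-03  1.536e+00] q6 -0.70 F [-0.1  0.5 -0.2] gap 0.0658 gf 0.0
```

View pics/top2.png

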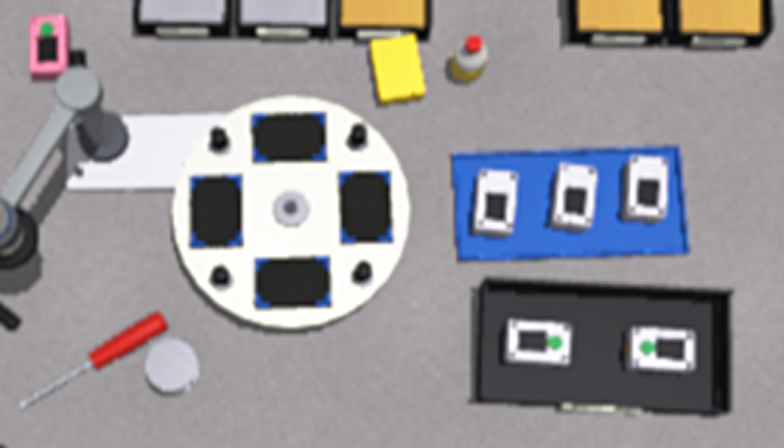

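```bash
cat >> h.py <<'E'
def fz(): manip.sleep(.1); return float(manip.observe()["ft_force"][2])
def seat(x,y,yaw):
    go([x,y,.16],yaw); z(.083,.15); f0=fz(); best=None
    for dx,dy in[(0,0),(.002,0),(-.002,0),(0,.002),(0,-.002),(.0025,.0025),(-.0025,.0025),(.0025,-.0025),(-.0025,-.0025)]:
        manip.move_straight([x+dx,y+dy,.078],.06); manip.move_straight([x+dx,y+dy,.0685],.03); f=fz()-f0; s=manip.observe()
        print("seat",dx,dy,"dF %.1f z %.4f"%(f,s["eef_pos"][2]))
        if f<6: break
    manip.move_straight([x+dx,y+dy,.0675],.02); st(); manip.move_gripper(.06); z(.16,.2)
def locate(g):
    f=cv2.cvtColor(manip.grab_frame("top"),cv2.COLOR_RGB2BGR); p,e=fit(f,g,.005,"tray"); print("fit",p.round(4),round(e,3)); return p,e
E
python3 - <<'E'
from h import *
f=cv2.cvtColor(manip.grab_frame("top"),cv2.COLOR_RGB2BGR)
for i in(1,2,3,4):
    n=nest(i); p,e=fit(f,[*n,TH+i*pi/2],.056,"pocket",L=.075,W=.049,H=.0005); print(i,n.round(4),p.round(4),round(e,3))
p,e=locate([.5856,-.1535,-.087])
if e<.07 and pick(*p,.018):
    seat(*nest(4),TH)
st()
p,e=locate([.5943,-.2454,-.116])
E
```

```text
1 [0.6506 0.0857] [0.6506 0.0872 1.6337] 0.133
2 [0.5627 0.1676] [0.5616 0.168  3.1627] 0.135
3 [0.4808 0.0797] [0.4808 0.0788 4.7637] 0.127
4 [ 0.5687 -0.0022] [ 5.6990e-01 -2.1000e-03  6.3353e+00] 0.137
fit [ 0.5856 -0.1535 -0.0872] 0.045
t37.4 [ 0.5861 -0.1542  0.0186] [-3.141e+00 -1.000e-03 -8.700e-02] q6 1.36 F [-0.2  0.9  4.3] gap 0.0437 gf 30.0
t38.5 [ 0.5851 -0.154   0.1586] [-3.141e+00  2.000e-03 -8.700e-02] q6 1.36 F [ 0.   0.3 -1.4] gap 0.0436 gf 30.0
seat 0 0 dF 9.5 z 0.0704
seat 0.002 0 dF 12.0 z 0.0703
seat -0.002 0 dF 10.6 z 0.0701
seat 0 0.002 dF 9.7 z 0.0700
seat 0 -0.002 dF 16.7 z 0.0728
seat 0.0025 0.0025 dF 6.6 z 0.0692
seat -0.0025 0.0025 dF 7.0 z 0.0691
seat 0.0025 -0.0025 dF 13.0 z 0.0719
seat -0.0025 -0.0025 dF 23.6 z 0.0735
t48.1 [ 0.5706 -0.0045  0.0734] [ 3.141 -0.009  0.037] q6 1.48 F [-4.9  2.9 26.6] gap 0.0439 gf 30.1
t49.2 [ 0.5648 -0.0049  0.1593] [-3.142e+00  1.000e-03  3.500e-02] q6 1.48 F [-0.2  0.2 -1. ] gap 0.0599 gf 0.0
fit [ 0.5841 -0.2908  0.0233] 0.516
```

```bash
python3 - <<'E'
from h import *
go([.25,-.55,.4],0); snap("top","top3",(218,150,418,260),4); snap("scene","scene3",(160,150,360,310),4)
f=cv2.cvtColor(manip.grab_frame("top"),cv2.COLOR_RGB2BGR)
for i in(1,2,3):
    n=nest(i); p,e=fit(f,[*n,TH+i*pi/2],.056,"pocket",L=.075,W=.049,H=.0005); print(i,n.round(4),p.round(4),round(e,3))
locate([.5943,-.2454,-.116]); locate([.6063,-.329,-.0684])
E
```

```text
1 [0.6506 0.0857] [0.6507 0.0878 1.6374] 0.132
2 [0.5627 0.1676] [0.5608 0.1677 3.1953] 0.138
3 [0.4808 0.0797] [0.481  0.0777 4.7593] 0.129
fit [ 0.5842 -0.2905  0.0212] 0.516
fit [ 0.584  -0.2914 -0.0043] 0.49
```

View pics/top3.png

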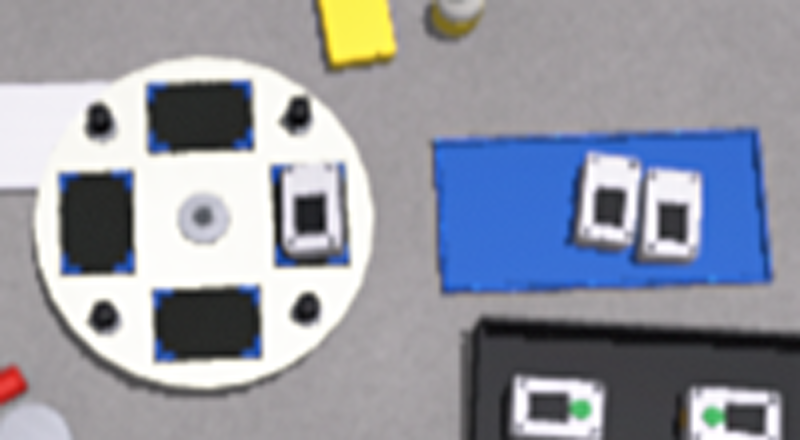

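View pics/scene3.png

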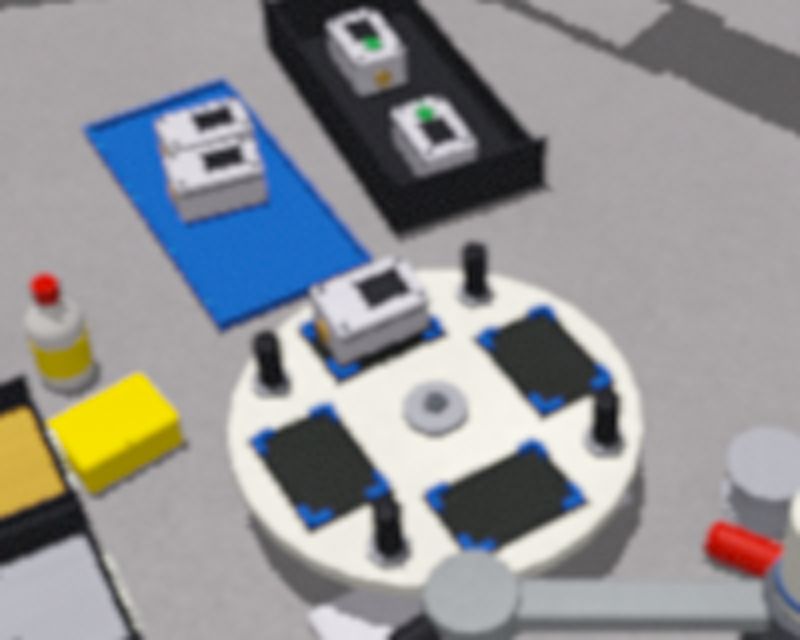

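Top: the third waiting module was knocked against the second, at crop (607,198) and (672,215). The nest-4 module, at (312,205), is riding on its corner blocks. Before reseating I'll grip two pegs radially to get the disc centre exactly in the robot frame.

```bash
cat > peg.py <<'E'
from h import *
def pegs(C,TH):
    A=[];b=[]
    for az in(-3*pi/4,3*pi/4):
        e=np.array([np.cos(az+TH),np.sin(az+TH)]); p=C+.112*e
        go([*p,.15],az+TH-pi/2); manip.move_gripper(.05); z(.072,.15); manip.move_gripper(.01); manip.sleep(.2); s=manip.observe(); st()
        A.append(e); b.append(e@np.array(s["eef_pos"][:2])-.112-0)
        manip.move_gripper(.05); z(.15,.2)
    return np.linalg.solve(A,b)
E
python3 - <<'E'
from peg import *
# camera check: finished modules in bin (x set by grip), screen offset
f=cv2.cvtColor(manip.grab_frame("top"),cv2.COLOR_RGB2BGR)
print("Crobot",pegs(C,.0585))
E
```

```text
t56.0 [ 0.492  -0.0011  0.0726] [3.141e+00 1.000e-03 2.415e+00] q6 -0.90 F [1.8 1.4 4.8] gap 0.0188 gf 30.0
t60.5 [0.4808 0.1582 0.0727] [-3.138 -0.     0.843] q6 0.99 F [-6.   4.7  5.7] gap 0.0194 gf 30.0
Crobot [0.56479982 0.08406966]
```

```bash
cat >> h.py <<'E'
OFF=np.array([-.0009,.0014]) # robot - camera
def screens(bgr,roi,zt):
    """dark screens: centre (world, camera frame) and angle"""
    x0,y0,x1,y1=roi; k=10
    b=cv2.resize(bgr[y0:y1,x0:x1],None,fx=k,fy=k,interpolation=cv2.INTER_CUBIC); g=b.max(2)
    m=cv2.inRange(g,0,105); out=[]
    for c in cv2.findContours(m,0,2)[0]:
        if 2500<cv2.contourArea(c)<12000:
            r=cv2.minAreaRect(c); M=cv2.moments(c); u=np.array([M["m10"],M["m01"]])/M["m00"]
            if max(r[1])/min(r[1])>1.8: continue
            q=back((cv2.boxPoints(r)+.5)/k-.5+[x0,y0],zt)[:,:2]; w=back((u+.5)/k-.5+[x0,y0],zt)[0,:2]
            e=q[1]-q[0] if np.hypot(*(q[1]-q[0]))>np.hypot(*(q[2]-q[1])) else q[2]-q[1]
            a=np.arctan2(e[1],e[0]); a=(a+pi/2)%pi-pi/2; out.append((w,a,cv2.contourArea(c),[np.hypot(*(q[1]-q[0])),np.hypot(*(q[2]-q[1]))]))
    return out
E
python3 - <<'E'
from h import *
im=cv2.imread("pics/top1.png"); im=cv2.resize(im,None,fx=1/3,fy=1/3,interpolation=cv2.INTER_AREA); full=np.zeros((420,560,3),np.uint8); full[130:290,165:425]=im
P=np.array([[.5856,-.1535,-.0872],[.5943,-.2454,-.116],[.6063,-.329,-.0684]])
for w,a,A,sz in screens(full,(326,182,412,222),.041):
    p=P[np.argmin(np.hypot(*(P[:,:2]-w).T))]; d=w-p[:2]; c,s=np.cos(p[2]),np.sin(p[2]); print("ref",np.round([c*d[0]+s*d[1],-s*d[0]+c*d[1],a-p[2]],4),A,np.round(sz,3))
go([.25,-.55,.4],0)
f=cv2.cvtColor(manip.grab_frame("top"),cv2.COLOR_RGB2BGR); cv2.imwrite("pics/f4.png",f)
for w,a,A,sz in screens(f,(326,182,412,222),.041): print("tray",w.round(4),round(a,3),A,np.round(sz,3))
for w,a,A,sz in screens(f,(286,186,308,218),.0955): print("nest4",w.round(4),round(a,3),A,np.round(sz,3))
E
```

```text
ref [-0.0086  0.0001  0.0361] 5305.5 [0.029 0.021]
ref [-0.0084  0.0005 -0.0157] 5319.0 [0.029 0.022]
ref [-0.009   0.0001 -0.0649] 5520.0 [0.03  0.022]
tray [ 0.5741 -0.2945] -0.039 5293.5 [0.03  0.021]
tray [ 0.586 -0.244] -0.123 5441.0 [0.029 0.023]
nest4 [ 0.5613 -0.0015] 0.035 6474.0 [0.023 0.03 ]
```

```bash
cat >> h.py <<'E'
C=np.array([.5648,.0841]); TH=.0585
def seat(x,y,yaw,up=.16):
    go([x,y,up],yaw); z(.083,.15); f0=fz()
    for dx,dy in[(0,0),(0,.002),(0,-.002),(.002,0),(-.002,0),(.002,.002),(-.002,.002),(.002,-.002),(-.002,-.002)]:
        manip.move_straight([x+dx,y+dy,.079],.06); manip.move_straight([x+dx,y+dy,.0700],.03); f=fz()-f0; s=manip.observe()
        print("seat",dx,dy,"dF %.1f z %.4f"%(f,s["eef_pos"][2]))
        if s["eef_pos"][2]<.0712: break
    st(); manip.move_gripper(.06); z(up,.2); return s["eef_pos"][2]<.0712
E
python3 - <<'E'
from h import *
go([.569,-.0003,.16],TH); manip.move_gripper(.066); z(.0715,.12); manip.move_gripper(.02); st(); z(.083,.1); st()
seat(*nest(4),TH,.12)
# part w2 from w3: lengthwise grip, shift along +y
p=np.array([.5943,-.2454])+OFF
go([*p,.12],-.116+pi/2); manip.move_gripper(.088); z(.021,.12); manip.move_gripper(.05); st(); z(.027,.05)
q=manip.observe()["eef_pos"]; manip.move_straight([p[0]-.005,p[1]+.085,.027],.12); st(); z(.0205,.05); manip.move_gripper(.088); z(.16,.2)
go([.25,-.55,.4],0); f=snap("top","top5",(218,150,418,260),4)
for g in([.588,-.158,-.116],[.583,-.294,-.04]):
    p,e=fit(f,g,.005,"tray"); print(p.round(4),round(e,3))
for i in(1,2,3):
    n=nest(i)-OFF; p,e=fit(f,[*n,TH+i*pi/2],.056,"pocket",L=.075,W=.049,H=.0005); print(i,n.round(4),p.round(4),round(e,3))
E
```

```text
t68.7 [ 0.5696 -0.0006  0.0723] [ 3.141e+00 -1.000e-03  5.800e-02] q6 1.47 F [ 0.9 -1.4  2.7] gap 0.0459 gf 28.0
t68.9 [ 0.5701 -0.0006  0.0835] [ 3.142e+00 -1.000e-03  5.800e-02] q6 1.47 F [ 0.2  0.5 -1.8] gap 0.0462 gf 27.9
seat 0 0 dF 8.0 z 0.0717
seat 0 0.002 dF 2.9 z 0.0700
t71.3 [0.5701 0.001  0.07  ] [ 3.141e+00 -1.000e-03  5.800e-02] q6 1.47 F [ 0.4 -2.   1.1] gap 0.0448 gf 28.6
t75.7 [ 0.594  -0.2442  0.022 ] [3.14  0.    1.455] q6 -0.31 F [-1.2  0.3  4.5] gap 0.0694 gf 30.0
t76.8 [ 0.5887 -0.1592  0.0272] [3.141 0.    1.455] q6 -0.19 F [-0.9  0.3 -2.9] gap 0.0696 gf 30.0
[ 0.5914 -0.1613 -0.1154] 0.048
[ 0.5832 -0.2954 -0.0618] 0.036
1 [0.6506 0.0877] [0.6505 0.0871 1.6306] 0.133
2 [0.5607 0.1676] [0.5614 0.168  3.1813] 0.134
3 [0.4808 0.0777] [0.4808 0.0785 4.7645] 0.125
```

View pics/top5.png

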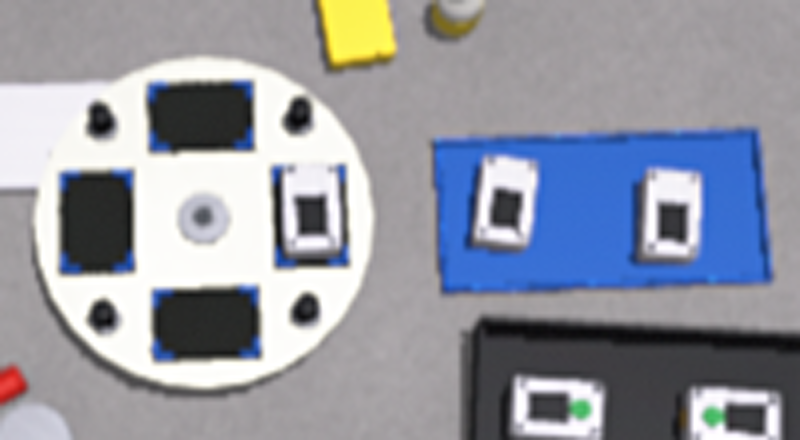

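```bash
cat >> h.py <<'E'
def edges(x,y,a,z0):
    b=box(x,y,a,z0); return [b[i]*(1-t)+b[j]*t for i,j in((1,3),(3,7),(7,5),(5,1),(0,1),(2,3),(4,5),(6,7),(0,2),(2,6),(6,4),(4,0)) for t in np.linspace(0,1,9)]
E
python3 - <<'E'
from h import *
TH=.0505; a=TH-pi/2; n=C-OFF+.085*np.array([np.cos(a),np.sin(a)]); print("nest4 cam",n)
D=edges(*n,TH,.056)
snap("top","a",(283,182,313,220),14,D); snap("scene","b",(230,205,275,245),12,D)
A=cv2.imread("pics/a.png");B=cv2.imread("pics/b.png");h=max(A.shape[0],B.shape[0])
im=np.zeros((h,A.shape[1]+B.shape[1],3),np.uint8);im[:A.shape[0],:A.shape[1]]=A;im[:B.shape[0],A.shape[1]:]=B
im=cv2.resize(im,None,fx=.8,fy=.8);cv2.imwrite("pics/n4.png",im);print(im.shape)
E
```

```text
nest4 cam [ 0.56999068 -0.00219164]
(426, 768, 3)
```

View pics/n4.png

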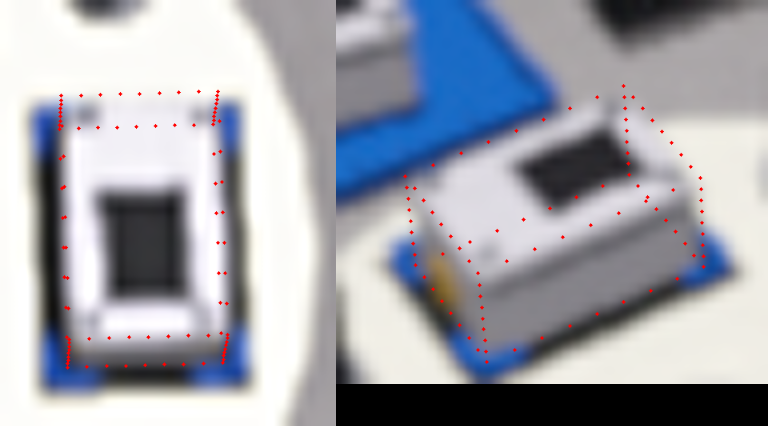

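The module sits down inside the corner blocks, its near edge matching the drawn seated box in both views. Continuing with the other two, into nests 1 and 3.

```bash
cat >> h.py <<'E'
def theta(f,ids):
    d=[]
    for i in ids:
        n=nest(i)-OFF; p,e=fit(f,[*n,TH+i*pi/2],.056,"pocket",L=.075,W=.049,H=.0005); a=TH+i*pi/2
        d.append((p[:2]-n)@np.array([np.cos(a),np.sin(a)])/.085)
    print("dTH",np.round(d,4)); return TH+np.mean(d)
E
python3 - <<'E'
import h
from h import *
h.TH=.0505
p=[.5914+OFF[0],-.1613+OFF[1],-.1154]
if pick(*p,.018): print(seat(*h.nest(1),h.TH+pi/2))
go([.25,-.55,.4],0); f=snap("top","top6",(218,150,418,260),4)
h.TH=h.theta(f,(2,3)); print(h.TH)
p,e=fit(f,[.5832,-.2954,-.0618],.005,"tray"); print(p,e)
if e<.07 and pick(p[0]+OFF[0],p[1]+OFF[1],p[2],.018): print(seat(*h.nest(3),h.TH+pi/2))
go([.25,-.55,.4],0); f=snap("top","top7",(218,155,318,255),6); snap("scene","s7",(210,210,330,300),6); print(h.theta(f,(2,)));st()
A=cv2.imread("pics/top7.png");B=cv2.imread("pics/s7.png")
im=np.zeros((600,1320,3),np.uint8);im[:600,:600]=A;im[:540,600:]=B;cv2.imwrite("pics/both.png",cv2.resize(im,(800,364)))
E
```

```text
t85.0 [ 0.5908 -0.1601  0.0185] [ 3.141e+00 -1.000e-03 -1.150e-01] q6 1.38 F [-0.4  0.3  3. ] gap 0.0441 gf 30.0
t86.1 [ 0.5898 -0.1598  0.1585] [-3.141e+00  3.000e-03 -1.150e-01] q6 1.38 F [-0.3  0.6 -2.2] gap 0.0438 gf 30.0
seat 0 0 dF 5.9 z 0.0705
t88.8 [0.6501 0.0885 0.0705] [ 3.141 -0.     1.621] q6 0.05 F [-1.1 -0.1  4.3] gap 0.0435 gf 30.0
True
dTH [-0.0005  0.0008]
0.050666190395517674
[ 0.58317802 -0.29548644 -0.05892045] 0.03522072333612332
t96.5 [ 0.5825 -0.2947  0.0186] [-3.142e+00 -1.000e-03 -5.900e-02] q6 1.12 F [0.2 1.9 3.4] gap 0.0436 gf 30.0
t97.7 [ 0.5816 -0.2943  0.1585] [-3.14e+00  2.00e-03 -5.90e-02] q6 1.12 F [-0.4 -0.6 -2.4] gap 0.0438 gf 30.0
seat 0 0 dF 7.8 z 0.0705
t100.7 [0.4802 0.0799 0.0705] [ 3.141 -0.     1.621] q6 0.06 F [-2.5  0.3  5.2] gap 0.0437 gf 30.0
True
dTH [-0.0022]
0.04845724275758519
t104.3 [ 0.2507 -0.5494  0.3997] [-3.141e+00  0.000e+00  1.000e-03] q6 0.39 F [0.5 0.2 1.1] gap 0.0601 gf 0.0
```

View pics/both.png

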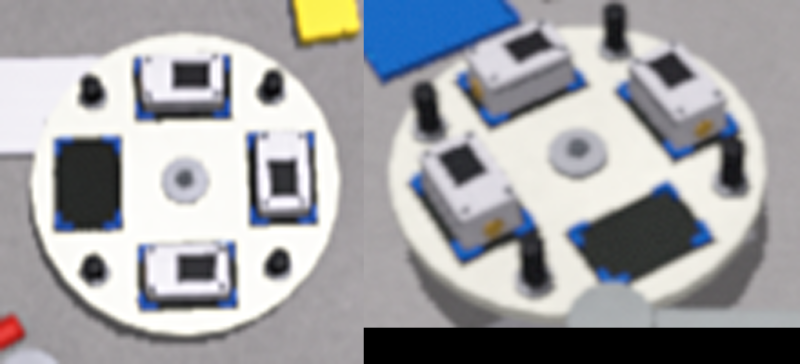

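```bash
python3 - <<'E'
import h
from h import *
h.TH=.049; n=h.nest(4)
go([n[0],n[1],.12],h.TH+pi/2); manip.move_gripper(.0)
for d in(-.022,.022):
    manip.move_straight([n[0]+d,n[1],.104],.15); f0=fz()
    for zz in np.arange(.101,.0905,-.0015):
        manip.move_straight([n[0]+d,n[1],zz],.03); f=fz()-f0
        if f>4: break
    print(d,"cmd %.4f"%zz,"dF %.1f"%f,manip.observe()["eef_pos"].round(4))
    z(.104,.1)
st()
E
```

```text
-0.022 cmd 0.0905 dF 8.6 [ 0.5486 -0.0011  0.0924]
0.022 cmd 0.0905 dF 8.6 [ 5.924e-01 -5.000e-04  9.240e-02]
t114.9 [ 0.5929 -0.0006  0.1045] [3.14 0.   1.62] q6 -0.09 F [ 0.3 -0.  -1.1] gap 0.0006 gf 0.0
```

Nest 4 is seated level, with the top at 92 mm at both ends. Now index the turntable.

```bash
python3 - <<'E'
import h
from h import *
h.TH=.049; az=-3*pi/4+h.TH; p=C+.112*np.array([np.cos(az),np.sin(az)])
z(.15,.2); go([*p,.15],az+pi); manip.move_gripper(.044); st(); z(.072,.12); manip.move_gripper(.01); st()
s=manip.observe()
arc(C,p,az+pi,pi/2-.013,8,.072,.1); st(); manip.sleep(.3)
q=manip.observe()["eef_pos"][:2]-C; print("peg az",np.arctan2(q[1],q[0])-az)
manip.move_gripper(.044); z(.16,.2)
go([.25,-.55,.4],0); f=snap("top","top8",(218,155,318,255),6)
# empty nest_2 should now be at the near side (slot 3)
h.TH=.036; print("theta rel .036:",h.theta(f,(3,))-.036); st()
E
```

```text
t116.8 [0.4896 0.0011 0.15  ] [ 3.142 -0.     0.834] q6 0.69 F [-0.4 -0.3 -0.3] gap 0.0437 gf 0.0
t118.1 [0.4902 0.0011 0.0727] [ 3.141e+00 -1.000e-03  8.340e-01] q6 0.69 F [-0.7  0.6  4.2] gap 0.0192 gf 30.0
t121.0 [0.6463 0.008  0.0727] [-3.141  0.     2.387] q6 -0.84 F [0.3 1.3 6.3] gap 0.0190 gf 30.0
peg az 1.5526378106006904
dTH [-0.0111]
theta rel .036: -0.011098316427596924
t125.1 [ 0.2508 -0.5495  0.3995] [-3.141e+00  0.000e+00  1.000e-03] q6 0.39 F [-0.1 -0.3  0.8] gap 0.0437 gf 0.0
```

View pics/top8.png

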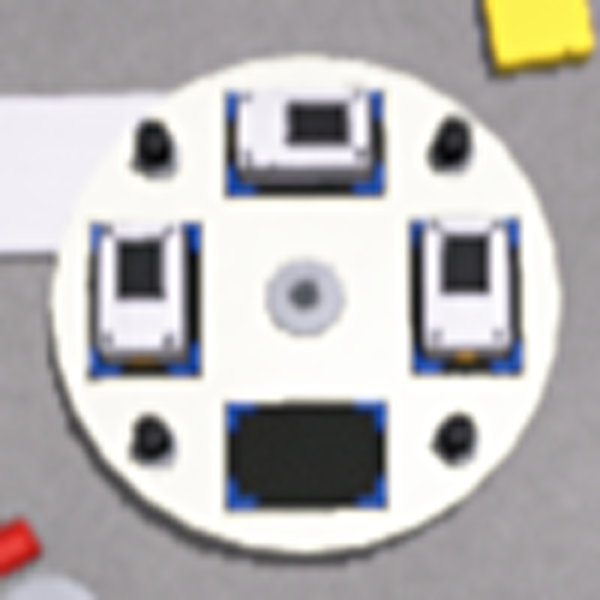

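The table is indexed by about 1.56 rad: modules at (145,295), (305,140) and (465,290), and the empty nest is nearest the robot. Before swinging back, check the scope's actual clear angle numerically.

```bash
python3 - <<'E'
from h import *
f=cv2.cvtColor(manip.grab_frame("top"),cv2.COLOR_RGB2BGR); f0=cv2.imread("pics/top0.png")
out=[]
for im,c in((f0,(.544,.183)),(f,(.513,.392))):
    u,v=proj([*c,.265])[0]; x0,y0=int(u)-22,int(v)-22
    out.append(cv2.resize(im[y0:y0+44,x0:x0+44],None,fx=9,fy=9,interpolation=cv2.INTER_CUBIC)); print(x0,y0,proj([*c,.265])[0])
cv2.imwrite("pics/head.png",np.hstack(out))
E
```

```text
208 171 [230.48965526 193.33604916]
132 180 [154.80562705 202.64357561]
```

View pics/head.png

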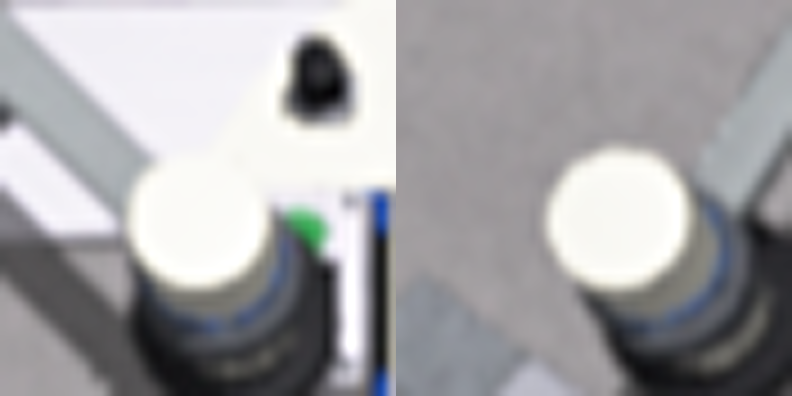

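```bash
python3 - <<'E'
from h import *
a=back([208+199.5/9-.5,171+220.5/9-.5],.265)[0]; b=back([132+224/9-.5,180+218.5/9-.5],.265)[0]
ch=np.hypot(*(a-b)[:2]); print(a,b,ch,"angle",2*np.arcsin(ch/2/.168))
m=(a+b)[:2]/2; d=(b-a)[:2]/ch; h=np.sqrt(.168**2-ch**2/4); print("pivot",m+h*np.array([d[1],-d[0]]), m-h*np.array([d[1],-d[0]]))
E
```

```text
[0.53916254 0.18509159 0.265     ] [0.50985249 0.3873668  0.265     ] 0.20438771755843213 angle 1.3078258435906345
pivot [0.65647253 0.30535116] [0.3925425  0.26710722]
```

The swing was 1.31 rad by image. The head started about 0.17 rad off lens_spot, so it now stands at its 1.48 stop. Now swing it home to lens_spot.

```bash
python3 - <<'E'
from h import *
P=np.array([.6555,.3067]); H=np.array([.5090,.3888]); d=H-P; yaw=np.arctan2(d[1],d[0]); print(yaw,np.hypot(*d))
manip.move_gripper(.088); go([.40,.20,.40],yaw); q=go([*H,.33],yaw); st()
z(.222,.1); st(); manip.move_gripper(.03); st()
arc(P,H,yaw,1.46,9,.222,.12); st()
s=manip.observe()
a=1.46
for k in range(5):
    a+=.02; v=np.array([[np.cos(a),-np.sin(a)],[np.sin(a),np.cos(a)]])@d; manip.move_straight([*(P+v),.222],.04,o(yaw+a)); manip.sleep(.2); s=manip.observe()
    t=np.array([-v[1],v[0]])/.168; print("a %.2f"%a,"Ft %.1f"%(t@s["ft_force"][:2]),s["eef_pos"][:2].round(4))
    if t@s["ft_force"][:2]<-22: break
manip.move_gripper(.088); z(.34,.2); st()
go([.25,-.55,.4],0)
f=cv2.cvtColor(manip.grab_frame("top"),cv2.COLOR_RGB2BGR); cv2.imwrite("pics/end.png",f)
x0,y0=225,170; g=cv2.resize(cv2.cvtColor(f,cv2.COLOR_BGR2GRAY)[y0:215,205:255],None,fx=8,fy=8,interpolation=cv2.INTER_CUBIC)
c=cv2.HoughCircles(g,cv2.HOUGH_GRADIENT,1,60,param1=80,param2=12,minRadius=56,maxRadius=72)
if c is not None:
    for u,v,r in c[0][:3]: print(r,back([205+(u+.5)/8-.5,170+(v+.5)/8-.5],.265)[0])
st()
E
```

```text
2.6307926045067394 0.16793647608545317
t129.5 [0.5091 0.3881 0.3305] [-3.141  0.     2.63 ] q6 -0.45 F [-0.7  0.4 -0.5] gap 0.0880 gf 0.0
t130.8 [0.5097 0.3885 0.2231] [3.140e+00 1.000e-03 2.631e+00] q6 -0.45 F [-0.3 -0.4  0.3] gap 0.0880 gf 0.0
t131.5 [0.5092 0.3884 0.222 ] [ 3.141 -0.     2.631] q6 -0.45 F [0.5 1.8 0.9] gap 0.0432 gf 30.0
t134.9 [0.558  0.1716 0.222 ] [ 3.141e+00  2.000e-03 -2.193e+00] q6 -2.26 F [ 4.   4.7 -2. ] gap 0.0434 gf 30.0
a 1.48 Ft 2.5 [0.5605 0.1698]
a 1.50 Ft -4.4 [0.5615 0.1692]
a 1.52 Ft -14.4 [0.5618 0.1696]
a 1.54 Ft -24.7 [0.562 0.17 ]
t138.2 [0.5685 0.1624 0.3388] [ 3.141e+00 -1.000e-03 -2.112e+00] q6 -2.36 F [0.  0.2 0.2] gap 0.0881 gf 0.0
65.6 [0.56334552 0.16839214 0.265     ]
58.0 [0.56971383 0.12313423 0.265     ]
63.1 [0.54152565 0.21041291 0.265     ]
t141.0 [ 0.2506 -0.5497  0.3999] [-3.141e+00 -0.000e+00  1.000e-03] q6 0.39 F [-1.1 -0.4 -0.5] gap 0.0881 gf 0.0
```

The stop was met at the expected place, with the head over lens_spot. One last numeric check of the table, then hand in.

```bash
python3 - <<'E'
import h
from h import *
f=cv2.imread("pics/end.png"); h.TH=.036; th=h.theta(f,(3,)); print(th)
if abs(th-.036)<.04: print(manip.sign_off())
E
```

```text
dTH [-0.0072]
0.028811959127791727
the job is handed in; nothing more can be done
None
```

The job is handed in at about 141 s of the 210 s, and the hand-in call returned no verdict. Both finished modules are flat in the bin, all three waiting modules are seated in nests, the table is indexed one click with a loaded module under the lens, and the microscope is home against its stop.

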